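# Close up the tube racks with the tray's follower and catch it in its notch

## Robot

A 6-joint arm with a two-finger parallel gripper is mounted at the origin on the work surface. World frame = base frame: x ahead of the robot, y to its left, z up, the work surface at z = 0. Lengths are in mm, angles in rad, forces in N, time in s.
With the tool pointing down it reaches from about 275 to 1000 mm from the base axis. Payload 8.4 kg.
Tool frame: the origin (TCP) lies at the centre of the arm's flange, where the gripper is bolted on; the fingertips stand 173 mm ahead of it and the grasp point (between the pads) lies 155 mm ahead of it (r.nose_length is the distance from the TCP to the fingertips, in mm); z points along the fingers, y is the direction in which the jaws open and shut (so a half turn about z gives the same grasp; the last joint's range is limited). The gripper opens to 85 mm and grips with 20 to 120 N. Pads are 22 mm wide; open, the fingers measure 114 mm over their backs; the gripper's body (76 mm by 85 mm) begins 54 mm behind the grasp point. The pads swing forward as they close: fully open they stand 13 mm farther back than shut.
Start: joints at [1.341, 0.353, 1.633, -0, 1.155, -0.002], TCP at [141.145, 608.857, 404.681] pointing down, gripper open.
Joint ranges: [-2.63, 2.63], [-0.92, 2.1], [0.06, 2.66], [-1.3, 4.44], [0, 2.69], [-3.02, 3.02]. Speed limits (rad/s): [2.22, 2.22, 2.79, 3.14, 3.14, 3.14].

## Interface

Orientations are given as [roll, pitch, yaw] about the fixed x, y, z axes, in that order (R = Rz(yaw) Ry(pitch) Rx(roll)).
In Python, from rig import r, grab_frame, workorder gives the robot as it stands.
- The arm moves only by the tool carry_out, never from a script. Its argument "steps" is a list that holds one entry, the list of rows, each a list of 5 numbers: the opening in per cent of the stroke, from 0 (shut) to 100 (fully open), then the shift along the tool's x, y, z in m, then the turn about the tool's z in degrees. In form: [[[jaw, x, y, z, spin], ...]]. A call has 1 to 8 rows; each row is the pose to reach, as a shift and turn from the pose measured when the call began, along the tool's axes at that moment; what a row does not reach only later rows make up. A row lasts 1/10 s, in which the tool goes at most 50 mm and 8.59 degrees, less where a joint would pass 70% of its speed; a pose out of reach is approached as far as the arm can. A call with a gripper value outside its range is refused whole. The fingers move at their own pace and stop on an object; "squeeze" is the grip in N (left out, the last holds). Time passes only in rows, so rows that repeat a pose let the fingers close. It gives the time, the measured TCP pose, the force and the opening at its end, in the units of the state.
- r.sense(): the state, without advancing time (a new reading comes with each control period).
- grab_frame(name): name is "scene" or "side" or "wrist"; returns a dict with "image" (400x640x3 uint8, red, green, blue), "intrinsics" (3x3 intrinsics, pixels), "D" ([k1, k2, p1, p2, k3] as OpenCV has them; the pictures are not rectified), "eye" and "rotation" of the camera in the world; the wrist camera has in their place "T_tool_cam" (4x4, takes a point from camera to tool coordinates, whose origin is the TCP and whose axes are the flange's). Camera axes: x right, y up, looking along -z (the intrinsics and any distortion apply to the point x, -y, -z); pixel columns grow to the right and rows downward; lengths in mm; the calibration is good to about 2 mm. A picture is of the moment at which its call begins: read the wrist's pose just before it. There is no depth.
- workorder.sign_off(): hands the job in, once; it reports no verdict.
The state is a dict: "clock": time; "qpos": joint angles; "qvel": joint speeds; "joint_efforts": joint torques, N m; "eef_pos": TCP position; "tcp_rot": TCP orientation; "contact_force": force on the tool from outside, world axes, zero at the start; "wrist_torque": the same for the moment, N m; "opening": opening from 0.0 (shut) to 1.0 (fully open).
Only numpy, scipy, OpenCV 4.12 (cv2) and the standard library are available. Lean on these libraries where they do the work, as an engineer would, in place of code of your own. Each camera call takes 0.05 s, during which the arm holds its last target.

## Task

Close up the four racks of glass tubes in the analyser's rack tray with its sliding follower: lift and hold up the follower's release bar, and slide the follower until the racks stand together without gaps against the end stop, pressing only gently so that the glass is not squeezed. Then let go of the bar and ease the follower back, never forcing it against its catch, until the catch drops fully into the nearest notch, and leave it caught there, with the racks upright and closed up and the other things on the bench left alone.

Things in the scene. Friction and masses are not known exactly. Their poses are not given: they have to be found in the camera images.
- tray: The fixed rack tray, 290 x 450 mm. Origin: on the bench, under the middle of the rack channel (154 mm wide, floor at z 12 mm). Its y axis is the slide direction, towards the end stop; its -x side, towards the robot, carries the follower's rail and the notched steel strip: flat lands 10.5 mm wide between notches 9.5 mm wide and 7 mm deep, every 20 mm. Its park half (-y) is plain.
- stop (a point): The middle of the foot of the end stop's inner face (a white plate across the channel, its top 72 mm above the bench, facing the tray's -y), on the channel floor, 190 mm along the tray's +y from its origin. Axes as the tray's.
- follower (a joint): Place of the follower along its rail, m: 0 at the park end, growing along the tray's +y to 0.24. An aluminium block, 56 x 80 mm, top 54 mm above the bench, with a steel arm and plate across the channel; about 1.5 N of friction. It starts on the plain park part, where it moves freely; further on it passes the strip's lands only with the bar lifted.
- release_bar (a joint): Lift of the release bar, m: 0 fully down (catch in a notch or on the plain part), 0.007 resting on a land, at most 0.014. Springs and its weight pull it down with 6 N (down) to 10 N (top). The strip is clamped through slots, so where its notches lie is not known: find one by feel, easing the follower along with the bar let go until it drops and the follower stops.
- bar_mid (a point): Middle of the release bar's grip, on its axis: a level round steel bar, 12 mm diameter, along the tray's x, 60 mm free between its legs, when down 92 mm above the bench and 38 mm above the block. It rides on the follower and lifts straight up. Axes as the tray's. Pinch it from above, fingers closing along the tray's y; there is free room on both sides.
- pad: The dark foam pad on the pusher plate, 130 mm wide, 18 mm thick and 54 mm high, which pushes the racks. Origin: the middle of the lower edge of its face, on the side of the racks. Axes as the tray's. The foam gives 1 mm for each 4 N, and at most 7 mm. Its face is 40 mm ahead of the bar (along the tray's +y).
- rack1: The tube rack nearest the end stop: a loose black rack 150 mm long (x), 26 mm thick (y), 60 mm high, 107 mm with its glass tubes, about 0.18 kg, standing across the channel. Origin: the middle of its underside. Pushing the whole row takes about 3 to 6 N. Do not let the pad press on the racks with more than 25 N.
- rack2: The second tube rack, the same in size.
- rack3: The third tube rack, the same in size.
- rack4: The fourth tube rack, nearest the follower's pad, the same in size.
- spare_rack: Bystander: a nearly empty rack of the same size standing on the bench. Origin: the middle of its underside.
- pot: Bystander: a specimen pot, 60 mm across, 75 mm high, standing beyond the tray. Origin: the middle of its underside.
- tip_box: Bystander: a grey box of pipette tips, 118 x 80 x 54 mm, on the bench. Origin: the middle of its underside.
- catch: The steel catch tooth under the release bar's leg nearest the robot, 7.5 mm wide along the slide (2 mm of play in a notch), 36 mm from the bar's middle along the tray's -x; it lifts with the bar. Origin: the middle of its lower end, when down 22 mm above the bench. In a notch it stops the follower dead: do not force it there with more than 25 N.
There are look-alikes about, which are no part of the job. Leave any orange or red look-alike of the rack4 alone.

How it is judged (in metres and radians):
On the way, in this order (a step that is already met when the one before it is completed fails the run):
1. the release bar is held up, clear of the strip (lifted more than 8 mm) (value of joint release_bar above 0.008 m), for 0.2 s.
2. the racks stand closed up against the end stop (gaps under 4 mm) with the pad against the last one (y of rack1 in the frame of stop above -0.017 m and horizontal distance between rack1 and rack2 below 0.03 m and horizontal distance between rack2 and rack3 below 0.03 m and horizontal distance between rack3 and rack4 below 0.03 m and y of rack4 in the frame of pad below 0.017 m), for 0.1 s.
At the end, for the whole second after the job is handed in: The release bar is let go and fully down (under 2 mm), its catch in the notch nearest the closed-up row: the pad stands less than 22 mm from the last rack. The four racks stand upright, closed up against the end stop with no gap over 4 mm, and the follower is at rest (value of joint release_bar below 0.002 m and y of rack4 in the frame of pad below 0.035 m and y of rack1 in the frame of stop above -0.017 m and horizontal distance between rack1 and rack2 below 0.03 m and horizontal distance between rack2 and rack3 below 0.03 m and horizontal distance between rack3 and rack4 below 0.03 m and angle between each of rack1, rack2, rack3, rack4's own z axis and vertical below 0.08 rad and velocity of joint follower between -0.005 and 0.005 m/s); the robot touches nothing.
It fails at once if the pad presses on the last rack with more than 25 N (contact force between pad and rack4 above 25 N).
It fails at once if the follower is forced against its catch, or the catch is pressed, with more than 25 N (contact force between catch and anything else above 25 N).
It fails at once if a rack is tipped by more than 17 degrees (angle between any of rack1, rack2, rack3, rack4's own z axis and vertical above 0.3 rad).
It fails at once if a bystander is moved by more than 15 mm (distance of any of spare_rack, pot, tip_box from where it was at the start of the episode above 0.015 m).
It also fails if it takes over 51 s, if anything falls off the work surface, if the arm or the gripper's body presses on something with over 40 N, if the wrist force passes 120 N, or if a joint passes its speed limit or range.

## Working session

There is one attempt and no reset: what is moved stays moved. The work goes in short steps, Python scripts to look and compute and a tool call to move; the robot and the scene stay as the last step left them, time stands still between calls to the robot, and variables do not carry over. Pictures are saved under pics/ and viewed, and the job is handed in when it is done.

Besides the shell and the picture viewer there is one more tool, called as name(argument=value, ...) on one line, values as JSON. carry_out: Moves the arm, as the interface text tells. Its arguments: {"type":"object","properties":{"steps":{"type":"array","items":{"type":"array","items":{"type":"array","items":{"type":"number"}}}},"squeeze":{"type":"number"}},"required":["steps"]}

```bash
ls; mkdir -p pics
python3 - <<'E'
from rig import r, grab_frame, workorder
import cv2
s=r.sense(); print(s)
for n in ["scene","side","wrist"]:
    f=grab_frame(n); cv2.imwrite(f"pics/{n}0.png",f["image"][:,:,::-1])
    print(n,{k:v for k,v in f.items() if k!="image"})
E
```

```text
pics
{'clock': 0.0, 'qpos': array([ 1.34057902e+00,  3.53664279e-01,  1.63411990e+00, -4.38015286e-06,
        1.15521072e+00, -2.37092383e-03]), 'qvel': array([ 0.00117172, -0.00105915,  0.00056824, -0.0009786 ,  0.0018396 ,
       -0.00011195]), 'joint_efforts': array([ 2.33353407e-03, -6.05239463e+01, -3.42077708e+01,  3.71659207e-04,
        9.10227187e-03,  1.07813509e-05]), 'eef_pos': array([141.10569973, 608.62769516, 403.95753057]), 'tcp_rot': array([-3.14019040e+00,  6.80204554e-07,  2.91374805e+00]), 'contact_force': array([ 0.40647243, -0.02642087,  0.47916348]), 'wrist_torque': array([-0.01730125, -0.02001499, -0.03138562]), 'opening': 0.9994017527110364}
scene {'intrinsics': array([[476.71272842,   0.        , 318.88377116],
       [  0.        , 476.71272842, 202.43944308],
       [  0.        ,   0.        ,   1.        ]]), 'D': array([-0.09939597,  0.        ,  0.        ,  0.        ,  0.        ]), 'eye': array([ 886.14139222, -619.90212313,  913.91661935]), 'rotation': array([0.74019364, 0.01504184, 0.44872636])}
side {'intrinsics': array([[372.36971246,   0.     
[... 238 characters left out ...]
, 735.40735383]), 'rotation': array([ 7.60840096e-01,  1.28031254e-03, -2.58657569e+00])}
wrist {'intrinsics': array([[279.79012306,   0.        , 318.863817  ],
       [  0.        , 279.79012306, 204.92513996],
       [  0.        ,   0.        ,   1.        ]]), 'D': array([-0.03801645,  0.        ,  0.        ,  0.        ,  0.        ]), 'T_tool_cam': array([[ 4.22957078e-04,  9.59064374e-01,  2.83187831e-01,
         7.28369732e+01],
       [ 9.99999539e-01, -1.61630779e-04, -9.46165518e-04,
        -2.07422812e-01],
       [-8.61661770e-04,  2.83188101e-01, -9.59064001e-01,
         3.06531099e+01],
       [ 0.00000000e+00,  0.00000000e+00,  0.00000000e+00,
         1.00000000e+00]])}
```

View pics/scene0.png

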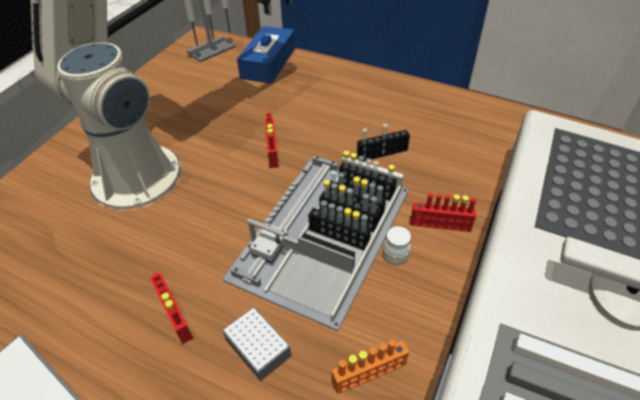

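View pics/side0.png

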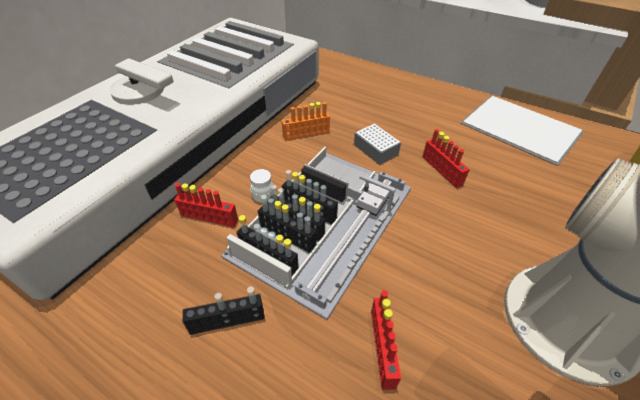

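View pics/wrist0.png

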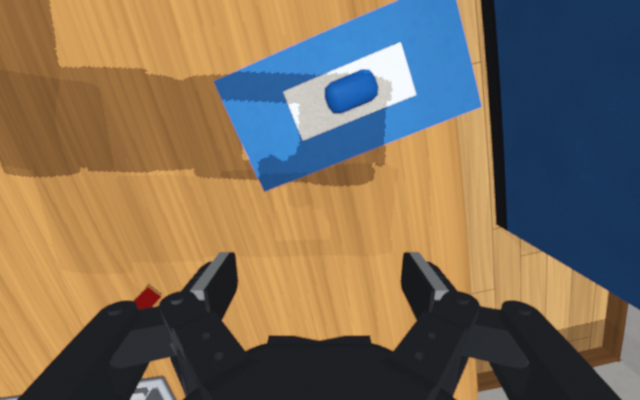

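The tray is at about (320,240) in the scene view, with the follower block at (264,243), the release bar at about (270,225) and the end stop at about (372,170). In the side view the bar is near (375,187) and the stop near (258,258). Next I'll write helpers and take close crops.

```bash
cat > h.py <<'E'
import numpy as np, cv2
from scipy.spatial.transform import Rotation as Ro
from rig import r, grab_frame, workorder
def cam(f,s=None):
    if 'eye' in f: return np.array(f['eye']),Ro.from_euler('xyz',f['rotation']).as_matrix()
    Rt=Ro.from_euler('xyz',s['tcp_rot']).as_matrix();T=f['T_tool_cam']
    return s['eef_pos']+Rt@T[:3,3],Rt@T[:3,:3]
def ray(f,uv,s=None):
    e,R=cam(f,s)
    p=cv2.undistortPoints(np.array([[uv]],float),f['intrinsics'],f['D'])[0,0]
    d=R@np.array([p[0],-p[1],-1]); return e,d/np.linalg.norm(d)
def onz(f,uv,z,s=None):
    e,d=ray(f,uv,s); return e+d*(z-e[2])/d[2]
def tri(a,b):
    (e1,d1),(e2,d2)=a,b
    A=np.stack([d1,-d2],1); t=np.linalg.lstsq(A,e2-e1,rcond=None)[0]
    p,q=e1+d1*t[0],e2+d2*t[1]; return (p+q)/2,np.linalg.norm(p-q)
def proj(f,P,s=None):
    e,R=cam(f,s); c=(np.atleast_2d(P)-e)@R; c=c*[1,-1,-1]
    return cv2.projectPoints(c.astype(float),np.zeros(3),np.zeros(3),f['intrinsics'],f['D'])[0][:,0]
E
python3 - <<'E'
from h import *
for n,(x0,y0,w,h) in dict(scene=(220,145,200,190),side=(210,140,210,180)).items():
    f=grab_frame(n); c=f['image'][y0:y0+h,x0:x0+w,::-1]
    cv2.imwrite(f'pics/{n}_crop.png',cv2.resize(c,None,fx=3.2,fy=3.1,interpolation=cv2.INTER_CUBIC)[:600,:800])
f=grab_frame('scene');g=grab_frame('side')
print(onz(f,(318,158),12),onz(f,(335,325),0),onz(f,(226,278),0),onz(f,(407,187),0))
print(onz(g,(327,315),0),onz(g,(224,252),0),onz(g,(410,187),0))
E
```

```text
[441.01133782 267.60397379  12.        ] [ 694.6393017 -175.3403904    0.       ] [ 420.32676251 -174.29523946    0.        ] [7.01118408e+02 2.76152120e+02 1.13686838e-13]
[424.10821899 253.90666506   0.        ] [ 7.13223650e+02  2.46439769e+02 -1.13686838e-13] [ 419.52226091 -191.92237926    0.        ]
```

View pics/scene_crop.png

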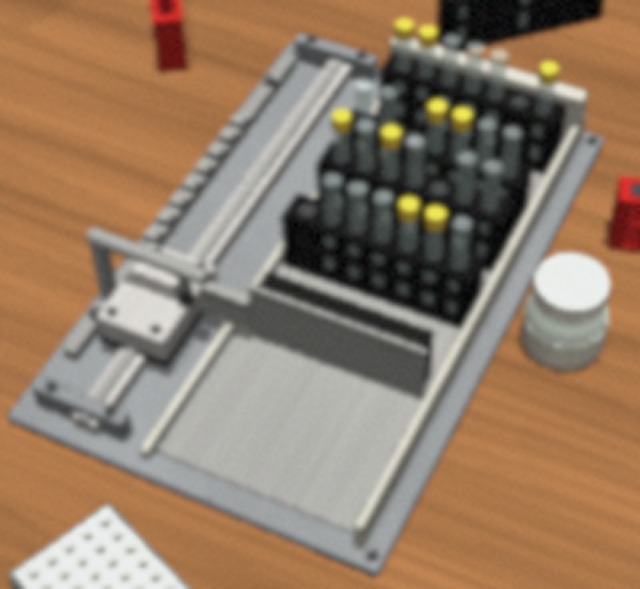

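View pics/side_crop.png

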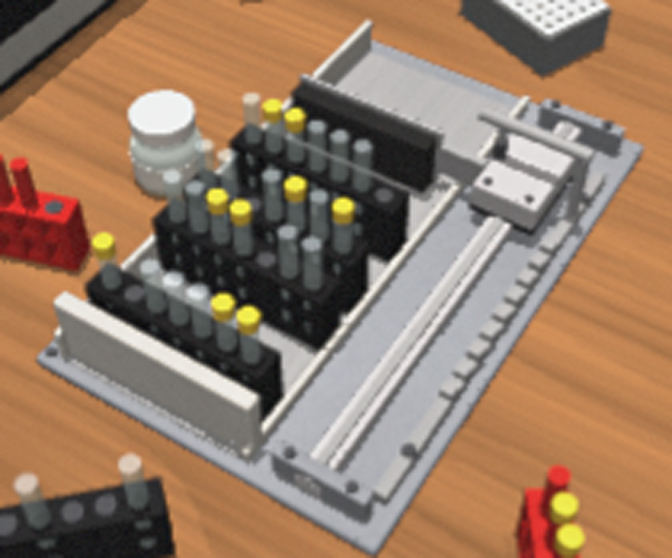

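Run:
```python
from h import *
f=grab_frame('scene');g=grab_frame('side')
S=lambda u,v:(220+u/3.2,145+v/3.1); D=lambda u,v:(210+u/3.2,140+v/3.1)
P={'BL':(S(10,417),D(640,150)),'TL':(S(297,38),D(372,553)),'TR':(S(602,140),D(40,358)),
'barR(-x)':(S(92,235),D(585,155)),'bar+x':(S(212,275),D(480,118)),
'stopTL':(S(392,40),D(252,405)),'stopTR':(S(585,95),D(62,298))}
for k,(a,b) in P.items(): print(k,tri(ray(f,a),ray(g,b)))
for z in(0,10): print('BR',z,onz(f,S(377,573),z))
```

```text
BL (array([ 417.46040931, -182.60470995,    3.48199531]), np.float64(1.8625932335392537))
TL (array([422.24164597, 266.09148586,   8.77388278]), np.float64(5.762724423612465))
TR (array([707.50037391, 259.01249934,   6.09690818]), np.float64(3.366186741273952))
barR(-x) (array([429.90852752, -66.14284679,  91.62032336]), np.float64(1.3019298451517811))
bar+x (array([520.48747684, -62.44346064,  88.94820728]), np.float64(5.716462590643836))
stopTL (array([526.15970503, 240.83326047,  66.82500671]), np.float64(0.7185961099137319))
stopTR (array([690.87029521, 239.22098341,  69.98607092]), np.float64(5.239689300652999))
BR 0 [ 704.65578979 -183.09683887    0.        ]
BR 10 [ 706.64159023 -187.87632613   10.        ]
```

Candidates for rack4: the black rack row in the tray (scene about (340,225)); red look-alikes at (170,308), (271,140) and (443,212), an orange one at (370,366), and a black spare rack at (383,144). Rack4 is the black one facing the pad. The release bar is the only crossbar on legs, at (267,227), triangulated to about (475,-64,92). I'll move above it and check it in a close view with the wrist camera.

```bash
cat >> h.py <<'E'
def goto(x,y,z,yaw):
    s=r.sense(); R=Ro.from_euler('xyz',s['tcp_rot']).as_matrix()
    d=R.T@(np.array([x,y,z])-s['eef_pos'])
    R2=Ro.from_euler('xyz',[np.pi,0,yaw]).as_matrix()
    rv=Ro.from_matrix(R.T@R2).as_rotvec(degrees=True)
    print('clock',s['clock'],'pos',s['eef_pos'].round(1),'rot',s['tcp_rot'].round(4),'F',s['contact_force'].round(1),'open',round(s['opening'],3))
    print('shift m',(d/1000).round(4),'spin/tilt deg',rv.round(2))
E
python3 -c "
from h import *
goto(475,-64,350,3.131)"
```

```text
clock 0.45 pos [141.1 608.8 404.6] rot [-3.1415 -0.      2.9138] F [0.2 0.1 0.3] open 0.999
shift m [-0.4772 -0.5801  0.0547] spin/tilt deg [-1.000e-02 -0.000e+00 -1.245e+01]
```

carry_out(steps=[[[100,-0.03,-0.037,0.003,-2],[100,-0.06,-0.073,0.006,-4],[100,-0.09,-0.11,0.01,-6],[100,-0.12,-0.146,0.013,-8],[100,-0.15,-0.182,0.017,-10],[100,-0.18,-0.219,0.02,-12.45],[100,-0.21,-0.255,0.024,-12.45],[100,-0.24,-0.291,0.027,-12.45]]])

```text
clock: 1.25
eef_pos: [309.6, 269.4, 377.8]
tcp_rot: [3.141, 0.001, 3.132]
contact_force: [0.8, 0.5, 0.4]
opening: 0.998
```

```bash
python3 -c "
from h import *
goto(475,-64,350,3.131)"
```

```text
clock 1.25 pos [309.6 269.4 377.8] rot [3.1413e+00 7.0000e-04 3.1317e+00] F [0.8 0.5 0.4] open 0.998
shift m [-0.1687 -0.3318  0.0278] spin/tilt deg [0.02 0.04 0.04]
```

carry_out(steps=[[[90,-0.021,-0.041,0.004,0],[80,-0.042,-0.083,0.007,0],[70,-0.063,-0.124,0.01,0],[60,-0.084,-0.166,0.014,0],[60,-0.105,-0.207,0.017,0],[60,-0.127,-0.249,0.021,0],[60,-0.148,-0.291,0.025,0],[60,-0.169,-0.332,0.028,0]]])

```text
clock: 2.05
eef_pos: [475.8, -66.3, 349.8]
tcp_rot: [3.141, 0.001, 3.131]
contact_force: [0.4, 0.1, -0.5]
opening: 0.604
```

Run:
```python
from h import *
goto(475,-64,350,3.131)
f=grab_frame('wrist'); s=r.sense()
cv2.imwrite('pics/wrist1.png',f['image'][:,:,::-1])
goto(475,-64,350,3.131)
print(proj(f,[[475,-64,92],[445,-64,92],[505,-64,92]],s))
```

```text
clock 2.05 pos [475.8 -66.3 349.8] rot [3.1412e+00 1.3000e-03 3.1312e+00] F [ 0.4  0.1 -0.5] open 0.604
shift m [ 0.0008  0.0023 -0.0002] spin/tilt deg [0.02 0.07 0.01]
clock 2.1 pos [478.7 -70.6 349.9] rot [-3.139   0.0045  3.1309] F [ 3.  -3.7  0.4] open 0.6
shift m [ 0.0038  0.0066 -0.0001] spin/tilt deg [-0.15  0.26 -0.01]
[[327.16414553 205.79056276]
 [327.09470458 170.67082181]
 [327.21978074 238.44430514]]
```

View pics/wrist1.png

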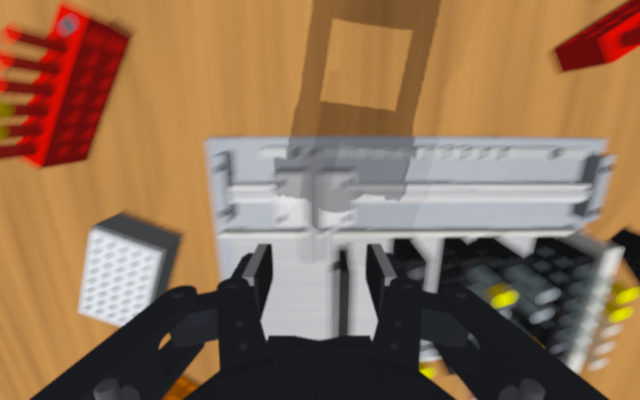

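The picture is blurred because the arm was still settling. The bar is vertical at about column 317, rows 170–260. I'll retake it at rest.

Run:
```python
from h import *
for i in range(4): f=grab_frame('scene')
s=r.sense(); f=grab_frame('wrist'); 
goto(475,-64,350,3.131); print(s['eef_pos'],s['qvel'].round(3))
cv2.imwrite('pics/wrist2.png',cv2.resize(f['image'][120:280,180:420,::-1],None,fx=3.3,fy=3.3,interpolation=cv2.INTER_CUBIC))
print(proj(f,[[475,-64,92],[445,-64,92],[505,-64,92]],s))
```

```text
clock 2.35 pos [474.8 -63.6 349.6] rot [ 3.1409e+00 -1.0000e-04  3.1318e+00] F [-0.3  0.6  0.5] open 0.599
shift m [-0.0002 -0.0004 -0.0004] spin/tilt deg [ 0.04 -0.    0.05]
[474.93119303 -64.14857734 349.541643  ] [ 0.03  -0.011  0.012 -0.001  0.    -0.001]
[[318.56397371 211.62295791]
 [318.16844068 176.84869131]
 [318.93246042 243.98444794]]
```

View pics/wrist2.png

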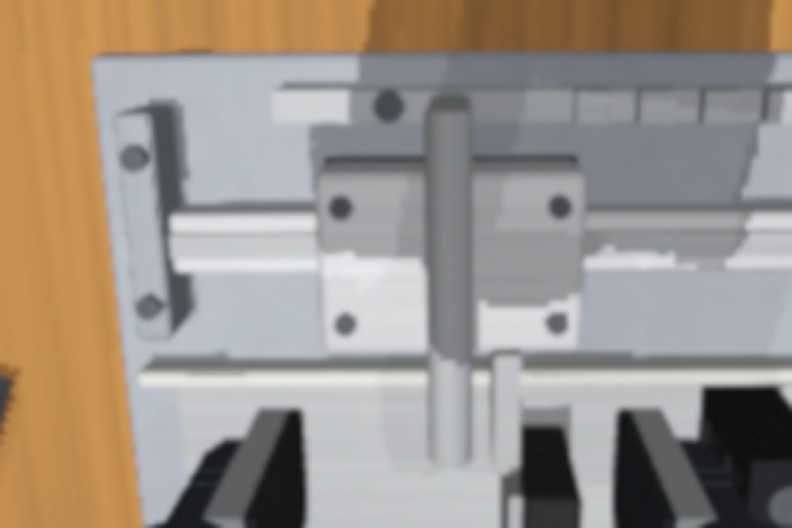

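The close crop shows the bar over the block, vertical at crop column 449 (image column 316), spanning image rows 149–262. It's parallel to my tool's x axis.

Run:
```python
from h import *
s=r.sense(); f=grab_frame('wrist')
C=lambda u,v:(180+u/3.3,120+v/3.3)
for p in [(449,97),(449,467),(449,280)]: print(onz(f,C(*p),92,s))
for p in [(275,87),(780,87)]: print(onz(f,C(*p),29,s))
for p in [(321,170),(582,170)]: print('blk',onz(f,C(*p),54,s))
a=onz(f,C(449,97),92,s);b=onz(f,C(449,467),92,s);m=(a+b)/2
print(m); goto(m[0],m[1],92+158,3.131)
```

```text
[422.62922077 -64.97032923  92.        ]
[522.13792636 -66.18512685  92.        ]
[468.8955217  -65.53151048  92.        ]
[ 424.72331211 -119.32395542   29.        ]
[426.02102695  37.2345386   29.        ]
blk [ 446.55371547 -102.61282363   54.        ]
blk [447.28615451 -27.07407837  54.        ]
[472.38357356 -65.57772804  92.        ]
clock 2.4 pos [474.8 -63.3 349.7] rot [3.1409e+00 2.0000e-04 3.1327e+00] F [-0.4  0.2  0.7] open 0.601
shift m [ 0.0024 -0.0024  0.0997] spin/tilt deg [0.04 0.01 0.09]
```

carry_out(steps=[[[60,0.002,-0.002,0.03,0],[60,0.002,-0.002,0.06,0],[60,0.002,-0.002,0.085,0],[60,0.002,-0.002,0.095,0],[60,0.002,-0.002,0.102,0],[60,0.002,-0.002,0.102,0]]])

```text
clock: 3.0
eef_pos: [472.8, -64.7, 247.8]
tcp_rot: [3.141, -0.0, 3.134]
contact_force: [-0.7, -0.1, 0.0]
opening: 0.601
```

Run:
```python
from h import *
goto(472.5,-65.5,248,3.131)
s=r.sense(); f=grab_frame('wrist'); g=grab_frame('side')
cv2.imwrite('pics/wrist3.png',f['image'][:,:,::-1])
cv2.imwrite('pics/side3.png',cv2.resize(g['image'][120:280,250:450,::-1],None,fx=3.5,fy=3.5))
print(proj(f,[[472.5,-65.5,92]],s))
```

```text
clock 3.0 pos [472.8 -64.7 247.8] rot [ 3.1409e+00 -1.0000e-04  3.1336e+00] F [-0.7 -0.1  0. ] open 0.601
shift m [ 0.0003 -0.0008 -0.0003] spin/tilt deg [ 0.04 -0.01  0.15]
[[316.82990854 272.78819234]]
```

View pics/wrist3.png

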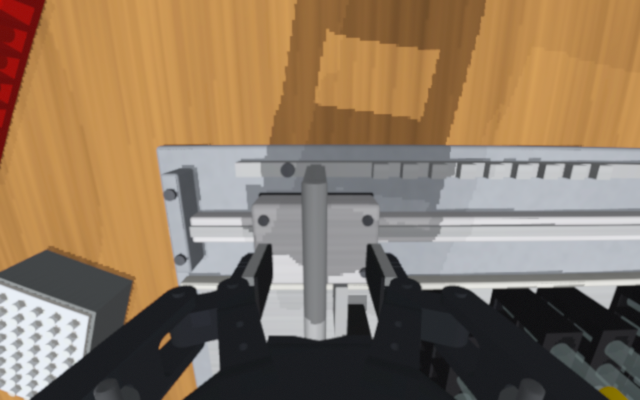

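View pics/side3.png

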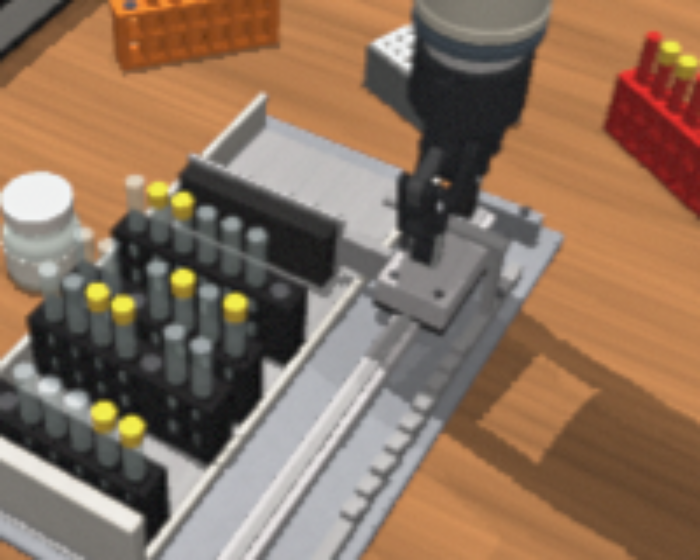

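The bar sits between the open fingers (column 315), with the block below it and free room on both sides. I'll close on it.

carry_out(squeeze=60, steps=[[[40,0,-0.001,0,0],[20,0,-0.001,0,0],[5,0,-0.001,0,0],[5,0,-0.001,0,0],[5,0,-0.001,0,0],[5,0,-0.001,0,0]]])

```text
clock: 3.7
eef_pos: [473.5, -66.1, 249.3]
tcp_rot: [3.141, 0.003, 3.133]
contact_force: [-1.4, 0.5, 6.4]
opening: 0.115
```

Run:
```python
from h import *
goto(472.5,-65.5,248,3.131)
```

```text
clock 3.7 pos [473.5 -66.1 249.3] rot [3.1413e+00 2.6000e-03 3.1330e+00] F [-1.4  0.5  6.4] open 0.115
shift m [0.001  0.0006 0.0013] spin/tilt deg [0.02 0.15 0.12]
```

carry_out(steps=[[[5,0,0,-0.004,0],[5,0,0,-0.008,0],[5,0,0,-0.012,0],[5,0,0,-0.012,0],[5,0,0,-0.012,0]]])

```text
clock: 4.2
eef_pos: [473.5, -66.1, 261.3]
tcp_rot: [3.141, 0.003, 3.133]
contact_force: [3.6, 0.1, -9.3]
opening: 0.113
```

Run:
```python
from h import *
goto(473.5,-66,261,3.131)
```

```text
clock 4.2 pos [473.5 -66.1 261.3] rot [3.1413e+00 2.8000e-03 3.1330e+00] F [ 3.6  0.1 -9.3] open 0.113
shift m [-0.      0.0002  0.0003] spin/tilt deg [0.02 0.16 0.11]
```

The bar is lifted 12 mm and the force reads -9.3 N, as the spring predicts. Now I'll slide along +y (tool y).

carry_out(steps=[[[5,0,0.002,0,0],[5,0,0.006,0,0],[5,0,0.011,0,0],[5,0,0.016,0,0],[5,0,0.021,0,0],[5,0,0.026,0,0],[5,0,0.029,0,0],[5,0,0.03,0,0]]])

```text
clock: 5.0
eef_pos: [473.7, -35.7, 261.3]
tcp_rot: [3.141, 0.003, 3.133]
contact_force: [3.6, -2.0, -8.9]
opening: 0.117
```

```bash
cat > v.py <<'E'
from h import *
import sys
goto(473.5,-66,261,3.133)
if len(sys.argv)>1:
    n=sys.argv[1]
    g=grab_frame('side'); f=grab_frame('scene')
    a=cv2.resize(g['image'][120:300,210:420,::-1],(398,341),interpolation=cv2.INTER_CUBIC)
    b=cv2.resize(f['image'][140:320,215:425,::-1],(398,341),interpolation=cv2.INTER_CUBIC)
    cv2.imwrite(f'pics/v{n}.png',np.hstack([a,b]))
E
python3 v.py 1
```

```text
clock 5.0 pos [473.7 -35.7 261.3] rot [3.1413e+00 2.7000e-03 3.1334e+00] F [ 3.6 -2.  -8.9] open 0.117
shift m [-0.0001 -0.0303  0.0003] spin/tilt deg [0.02 0.15 0.02]
```

View pics/v1.png

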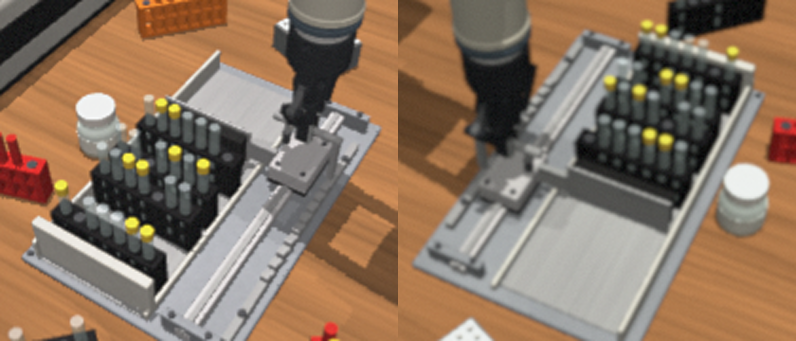

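The pad is now right at rack4 (around (240,150) on the left view). Racks 3 and 2 are ahead of it in mid-tray, and rack1 is near the stop. The force is only -2 N, so I'll continue.

carry_out(steps=[[[5,0,0.002,0,0],[5,0,0.005,0,0],[5,0,0.009,0,0],[5,0,0.013,0,0],[5,0,0.017,0,0],[5,0,0.021,0,0],[5,0,0.024,0,0],[5,0,0.025,0,0]]])

```text
clock: 5.9
eef_pos: [473.9, -10.5, 261.3]
tcp_rot: [3.141, 0.003, 3.133]
contact_force: [3.0, -2.4, -9.4]
opening: 0.114
```

```bash
python3 v.py
```

```text
clock 5.9 pos [473.9 -10.5 261.3] rot [3.1409e+00 2.6000e-03 3.1334e+00] F [ 3.  -2.4 -9.4] open 0.114
shift m [-0.0001 -0.0555  0.0002] spin/tilt deg [0.04 0.15 0.02]
```

carry_out(steps=[[[5,0,0.002,0,0],[5,0,0.005,0,0],[5,0,0.009,0,0],[5,0,0.013,0,0],[5,0,0.017,0,0],[5,0,0.021,0,0],[5,0,0.024,0,0],[5,0,0.025,0,0]]])

```text
clock: 6.7
eef_pos: [474.1, 14.9, 261.3]
tcp_rot: [3.141, 0.003, 3.134]
contact_force: [3.2, -2.9, -9.3]
opening: 0.112
```

```bash
python3 v.py 2
```

```text
clock 6.7 pos [474.1  14.9 261.3] rot [3.1409e+00 2.6000e-03 3.1337e+00] F [ 3.2 -2.9 -9.3] open 0.112
shift m [-0.     -0.0809  0.0002] spin/tilt deg [0.04 0.15 0.04]
```

View pics/v2.png

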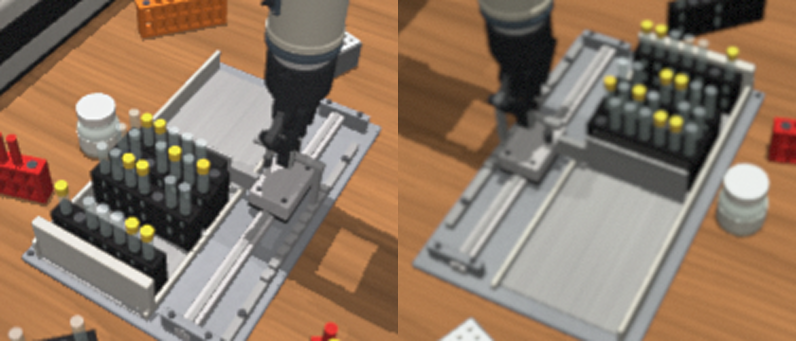

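Rack4 has been pushed against the rack3/rack2 group, and everything stands upright. There's still a gap to rack1 near the stop. Continuing.

carry_out(steps=[[[5,0,0.002,0,0],[5,0,0.005,0,0],[5,0,0.009,0,0],[5,0,0.013,0,0],[5,0,0.017,0,0],[5,0,0.021,0,0],[5,0,0.024,0,0],[5,0,0.025,0,0]]])

```text
clock: 7.6
eef_pos: [474.3, 40.2, 261.3]
tcp_rot: [3.141, 0.003, 3.134]
contact_force: [2.0, -4.0, -9.7]
opening: 0.114
```

```bash
python3 v.py 3
```

```text
clock 7.6 pos [474.3  40.2 261.3] rot [3.1407e+00 2.6000e-03 3.1339e+00] F [ 2.  -4.  -9.7] open 0.114
shift m [-0.     -0.1062  0.0002] spin/tilt deg [0.05 0.15 0.05]
```

View pics/v3.png

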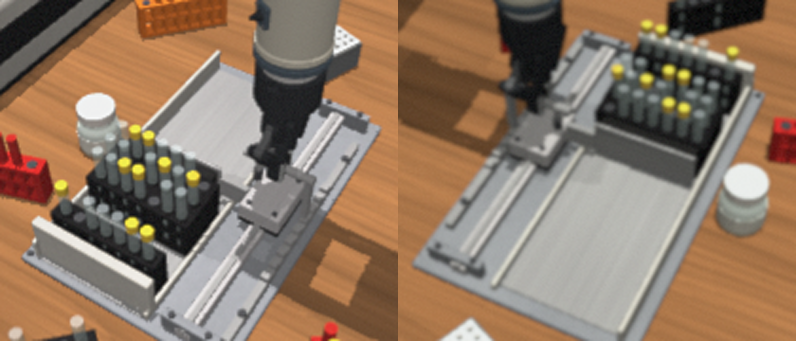

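Racks 2–4 are together and upright, with a gap of about 30 mm to rack1. Continuing more slowly.

carry_out(steps=[[[5,0,0.002,0,0],[5,0,0.005,0,0],[5,0,0.008,0,0],[5,0,0.011,0,0],[5,0,0.014,0,0],[5,0,0.017,0,0],[5,0,0.019,0,0],[5,0,0.02,0,0]]])

```text
clock: 8.5
eef_pos: [474.4, 60.2, 261.3]
tcp_rot: [3.141, 0.003, 3.134]
contact_force: [3.1, -3.6, -9.9]
opening: 0.116
```

```bash
python3 v.py 4
```

```text
clock 8.5 pos [474.4  60.2 261.3] rot [3.1406e+00 2.5000e-03 3.1339e+00] F [ 3.1 -3.6 -9.9] open 0.116
shift m [-0.     -0.1262  0.0002] spin/tilt deg [0.06 0.14 0.05]
```

View pics/v4.png

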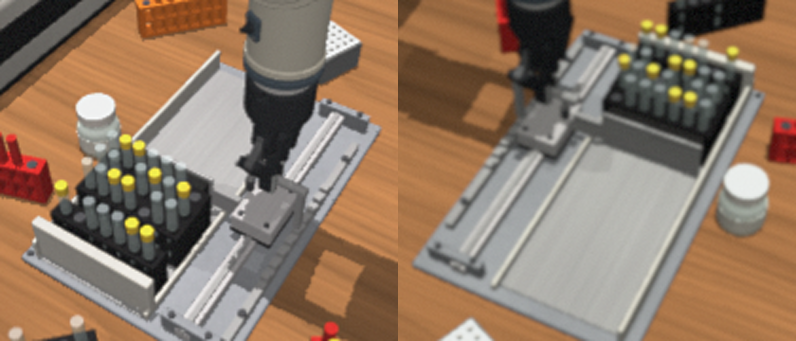

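carry_out(steps=[[[5,0,0.002,0,0],[5,0,0.004,0,0],[5,0,0.006,0,0],[5,0,0.008,0,0],[5,0,0.009,0,0],[5,0,0.01,0,0]]])

```text
clock: 9.2
eef_pos: [474.5, 70.2, 261.3]
tcp_rot: [3.141, 0.003, 3.134]
contact_force: [3.8, -4.1, -8.7]
opening: 0.111
```

```bash
python3 v.py 5
```

```text
clock 9.2 pos [474.5  70.2 261.3] rot [3.1405e+00 2.5000e-03 3.1338e+00] F [ 3.8 -4.1 -8.7] open 0.111
shift m [-1.000e-04 -1.362e-01  2.000e-04] spin/tilt deg [0.06 0.14 0.05]
```

View pics/v5.png

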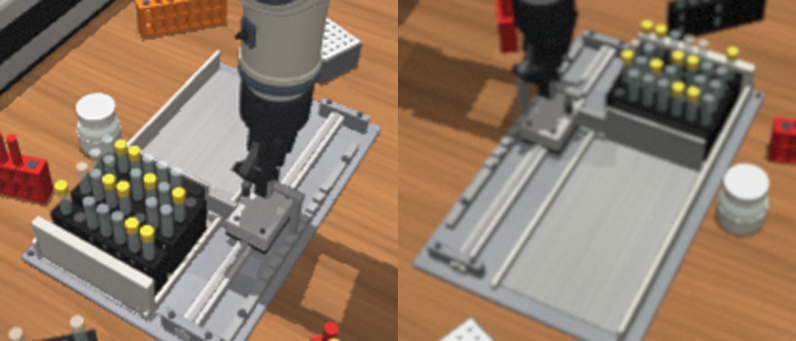

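The racks look nearly closed up and rack1 is close to the stop, so I'll take smaller steps with a force check after each.

carry_out(steps=[[[5,0,0.001,0,0],[5,0,0.002,0,0],[5,0,0.003,0,0],[5,0,0.004,0,0],[5,0,0.004,0,0]]])

```text
clock: 9.8
eef_pos: [474.5, 74.2, 261.3]
tcp_rot: [3.14, 0.003, 3.134]
contact_force: [3.0, -4.0, -8.8]
opening: 0.114
```

carry_out(steps=[[[5,0,0.001,0,0],[5,0,0.002,0,0],[5,0,0.003,0,0],[5,0,0.003,0,0]]])

```text
clock: 10.2
eef_pos: [474.6, 77.2, 261.3]
tcp_rot: [3.14, 0.003, 3.134]
contact_force: [2.8, -3.2, -9.3]
opening: 0.112
```

```bash
python3 v.py 6
```

```text
clock 10.2 pos [474.6  77.2 261.3] rot [3.1404e+00 2.5000e-03 3.1339e+00] F [ 2.8 -3.2 -9.3] open 0.112
shift m [-1.000e-04 -1.432e-01  2.000e-04] spin/tilt deg [0.07 0.14 0.05]
```

View pics/v6.png

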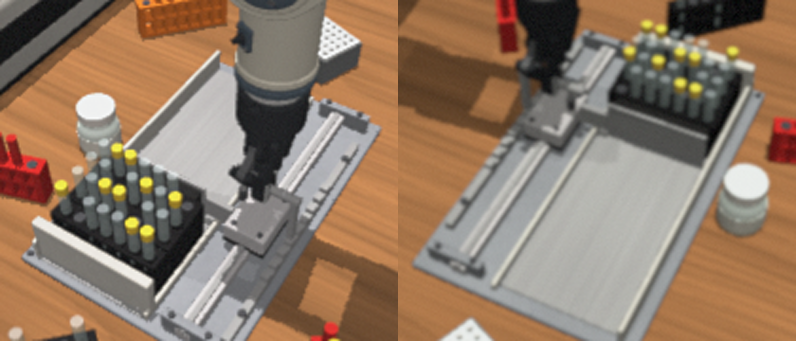

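carry_out(steps=[[[5,0,0.001,0,0],[5,0,0.002,0,0],[5,0,0.003,0,0],[5,0,0.003,0,0]]])

```text
clock: 10.7
eef_pos: [474.6, 80.2, 261.3]
tcp_rot: [3.14, 0.003, 3.134]
contact_force: [3.4, -3.8, -8.6]
opening: 0.112
```

carry_out(steps=[[[5,0,0.001,0,0],[5,0,0.002,0,0],[5,0,0.003,0,0],[5,0,0.003,0,0]]])

```text
clock: 11.1
eef_pos: [474.6, 83.1, 261.3]
tcp_rot: [3.141, 0.002, 3.134]
contact_force: [3.6, -4.1, -9.6]
opening: 0.113
```

Run:
```python
from h import *
g=grab_frame('side')
cv2.imwrite('pics/s7.png',cv2.resize(g['image'][190:300,215:345,::-1],None,fx=5.4,fy=5.4,interpolation=cv2.INTER_CUBIC))
```

```text
(no output)
```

View pics/s7.png

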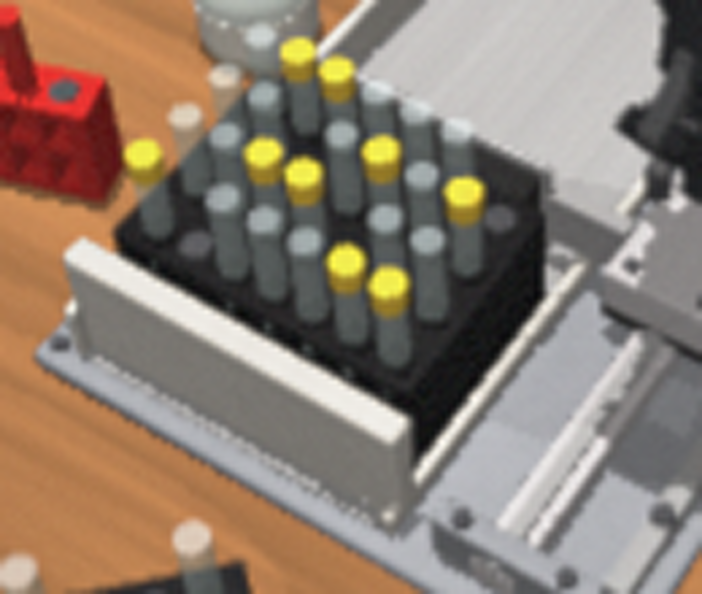

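The four racks stand in a closed block, with a small gap left to the stop plate. Continuing in small steps.

carry_out(steps=[[[5,0,0.001,0,0],[5,0,0.002,0,0],[5,0,0.0025,0,0],[5,0,0.0025,0,0]]])

```text
clock: 11.55
eef_pos: [474.6, 85.5, 261.3]
tcp_rot: [3.141, 0.003, 3.134]
contact_force: [4.0, -4.2, -9.7]
opening: 0.115
```

carry_out(steps=[[[5,0,0.001,0,0],[5,0,0.002,0,0],[5,0,0.002,0,0]]])

```text
clock: 11.85
eef_pos: [474.6, 87.4, 261.3]
tcp_rot: [3.141, 0.002, 3.134]
contact_force: [3.5, -4.8, -9.2]
opening: 0.118
```

carry_out(steps=[[[5,0,0.001,0,0],[5,0,0.002,0,0],[5,0,0.002,0,0]]])

```text
clock: 12.15
eef_pos: [474.6, 89.3, 261.3]
tcp_rot: [3.141, 0.002, 3.134]
contact_force: [3.5, -4.6, -9.7]
opening: 0.113
```

carry_out(steps=[[[5,0,0.001,0,0],[5,0,0.002,0,0],[5,0,0.002,0,0]]])

```text
clock: 12.45
eef_pos: [474.7, 91.1, 261.3]
tcp_rot: [3.142, 0.002, 3.134]
contact_force: [2.6, -4.9, -9.3]
opening: 0.114
```

carry_out(steps=[[[5,0,0.001,0,0],[5,0,0.002,0,0],[5,0,0.002,0,0]]])

```text
clock: 12.75
eef_pos: [474.7, 92.6, 261.2]
tcp_rot: [-3.14, 0.002, 3.135]
contact_force: [4.3, -9.2, -8.4]
opening: 0.117
```

The force has risen to 9 N, so the row has reached the stop. One more gentle millimetre, then a look.

carry_out(steps=[[[5,0,0.001,0,0],[5,0,0.001,0,0],[5,0,0.001,0,0]]])

```text
clock: 13.05
eef_pos: [474.7, 92.9, 261.2]
tcp_rot: [-3.139, 0.002, 3.135]
contact_force: [3.9, -9.7, -9.6]
opening: 0.117
```

Run:
```python
from h import *
s=r.sense(); print(s['eef_pos'],s['contact_force'])
g=grab_frame('side');f=grab_frame('scene')
a=cv2.resize(g['image'][200:300,215:315,::-1],(400,400),interpolation=cv2.INTER_CUBIC)
b=cv2.resize(f['image'][145:245,315:415,::-1],(400,400),interpolation=cv2.INTER_CUBIC)
cv2.imwrite('pics/s8.png',np.hstack([a,b]))
s=r.sense(); print(s['eef_pos'],s['contact_force'])
```

```text
[474.68533498  92.89505011 261.17407633] [ 3.88033128 -9.7481752  -9.60110243]
[474.69782091  92.88088245 261.16883345] [  4.53810193 -10.67833051  -9.7132444 ]
```

View pics/s8.png

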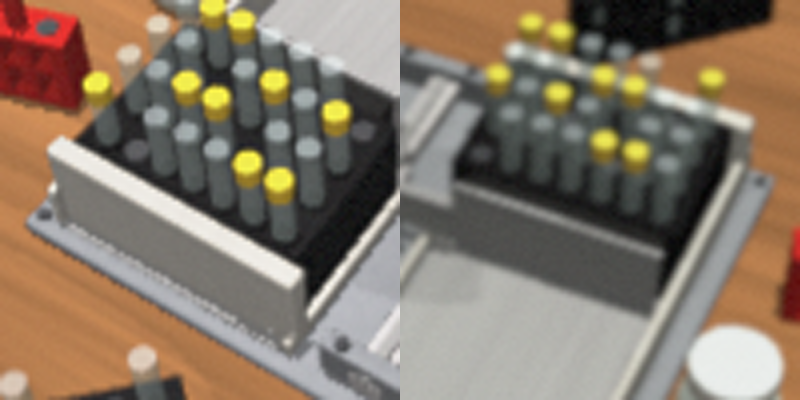

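Both views show the racks closed up, rack1 flush on the stop plate and the pad against rack4. The push force is about 10 N. Now I'll lower the bar gently and see whether it lands on a land.

carry_out(steps=[[[5,0,0,0.001,0],[5,0,0,0.002,0],[5,0,0,0.003,0],[5,0,0,0.004,0],[5,0,0,0.004,0]]])

```text
clock: 13.65
eef_pos: [474.7, 92.4, 257.1]
tcp_rot: [-3.138, 0.002, 3.136]
contact_force: [4.1, -9.1, -9.3]
opening: 0.115
```

carry_out(steps=[[[5,0,0,0.0005,0],[5,0,0,0.001,0],[5,0,0,0.001,0]]])

```text
clock: 13.95
eef_pos: [474.7, 92.1, 256.4]
tcp_rot: [-3.138, 0.002, 3.136]
contact_force: [2.2, -6.4, -3.9]
opening: 0.117
```

The load is being taken up at a 7.1 mm lift, so the catch is on a land. Opening the fingers to straddle the bar.

carry_out(squeeze=20, steps=[[[15,0,0,0,0],[20,0,0,0,0],[30,0,0,0,0],[30,0,0,0,0]]])

```text
clock: 14.35
eef_pos: [474.8, 92.3, 256.6]
tcp_rot: [-3.138, 0.002, 3.136]
contact_force: [1.0, 0.6, 0.9]
opening: 0.303
```

```bash
cat > w.py <<'E'
from h import *
import sys
s=r.sense(); print(s['clock'],s['eef_pos'].round(1),s['contact_force'].round(1),s['opening'])
f=grab_frame('wrist'); g=grab_frame('side')
a=cv2.resize(f['image'][140:360,210:430,::-1],(400,400),interpolation=cv2.INTER_CUBIC)
b=cv2.resize(g['image'][170:270,270:370,::-1],(400,400),interpolation=cv2.INTER_CUBIC)
cv2.imwrite(f'pics/w{sys.argv[1]}.png',np.hstack([a,b]))
E
python3 w.py 1
```

```text
14.35 [474.8  92.3 256.6] [1.  0.6 0.9] 0.3033100434183375
```

View pics/w1.png

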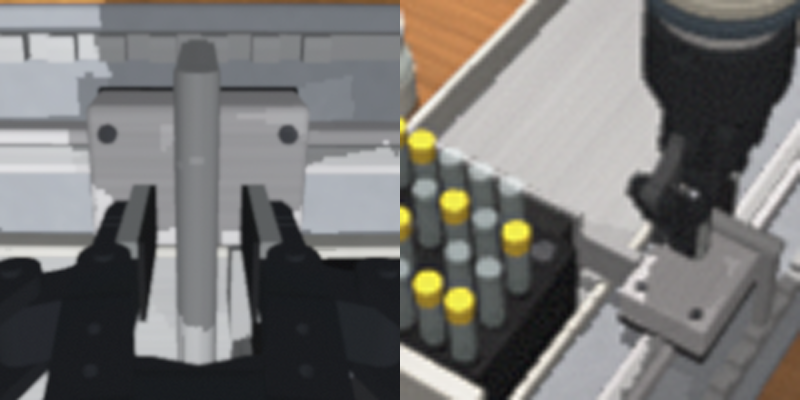

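The bar stands free between the fingers, resting on a land. I'll narrow the gap and ease back with the +y finger, watching the force.

carry_out(steps=[[[20,0,0,0,0],[20,0,-0.001,0,0],[20,0,-0.002,0,0],[20,0,-0.003,0,0],[20,0,-0.004,0,0],[20,0,-0.004,0,0]]])

```text
clock: 15.05
eef_pos: [474.7, 88.2, 256.5]
tcp_rot: [-3.138, 0.002, 3.135]
contact_force: [0.5, 1.1, -0.7]
opening: 0.199
```

carry_out(steps=[[[20,0,-0.0007,0,0],[20,0,-0.0014,0,0],[20,0,-0.002,0,0],[20,0,-0.002,0,0]]])

```text
clock: 15.45
eef_pos: [474.7, 86.0, 256.5]
tcp_rot: [-3.138, 0.002, 3.136]
contact_force: [-0.2, 0.7, -0.5]
opening: 0.201
```

carry_out(steps=[[[20,0,-0.0007,0,0],[20,0,-0.0014,0,0],[20,0,-0.002,0,0],[20,0,-0.002,0,0]]])

```text
clock: 15.85
eef_pos: [474.6, 84.2, 256.5]
tcp_rot: [-3.139, 0.002, 3.135]
contact_force: [0.3, 5.1, -1.3]
opening: 0.198
```

carry_out(steps=[[[20,0,-0.0005,0,0],[20,0,-0.001,0,0],[20,0,-0.001,0,0]]])

```text
clock: 16.15
eef_pos: [474.6, 83.8, 256.5]
tcp_rot: [-3.14, 0.002, 3.134]
contact_force: [0.3, 8.8, -1.7]
opening: 0.195
```

```bash
python3 w.py 2
```

```text
16.15 [474.6  83.8 256.5] [ 0.3  8.8 -1.7] 0.19452283789197666
```

View pics/w2.png

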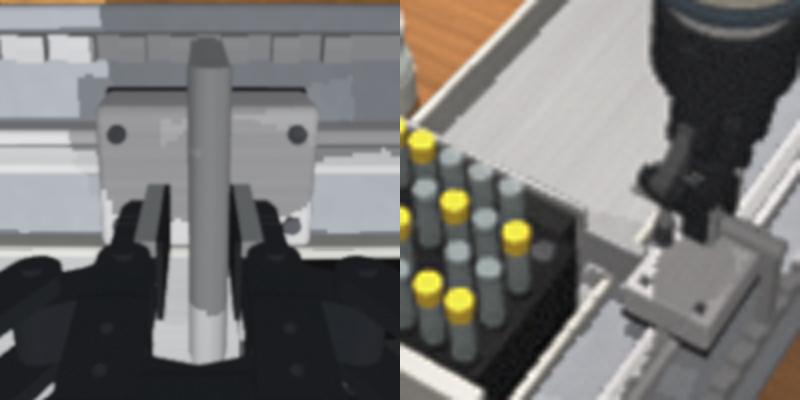

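The force is 8.8 N and the bar seems stopped, so it may have dropped. I'll check the bar height by geometry before pushing more.

Run:
```python
from h import *
s=r.sense(); f=grab_frame('wrist'); g=grab_frame('side')
C=lambda u,v:(210+u*.55,140+v*.55)
for z in(92,99):
    P=[onz(f,C(210,v),z,s) for v in (55,340)]; print(z,[p.round(1) for p in P])
    w=onz(f,C(230,100),z,s)-onz(f,C(190,100),z,s); print('width',np.linalg.norm(w))
    for x in (423.5,523):
        Q=np.array([[x,P[0][1],z],[x,P[0][1],z+6]]); print('side px',x,proj(g,Q).round(1).tolist(),'wrist crop',((proj(f,Q,s)-[210,140])/.55).round(0).tolist())
cv2.imwrite('pics/s9.png',cv2.resize(g['image'][205:265,310:370,::-1],(600,600),interpolation=cv2.INTER_CUBIC))
cv2.imwrite('pics/w9.png',cv2.resize(f['image'][140:300,260:380,::-1],(450,600),interpolation=cv2.INTER_CUBIC))
```

```text
92 [array([424.2,  87.2,  92. ]), array([515.3,  87.2,  92. ])]
width 10.853758894708017
side px 423.5 [[367.2, 233.8], [367.5, 232.1]] wrist crop [[210.0, 52.0], [211.0, 56.0]]
side px 523 [[327.7, 215.5], [327.8, 213.8]] wrist crop [[210.0, 360.0], [210.0, 374.0]]
99 [array([423.1,  87.1,  99. ]), array([509.3,  87.1,  99. ])]
width 10.285393029200327
side px 423.5 [[367.5, 231.8], [367.8, 230.1]] wrist crop [[210.0, 57.0], [211.0, 61.0]]
side px 523 [[327.8, 213.4], [327.9, 211.7]] wrist crop [[210.0, 376.0], [210.0, 392.0]]
```

View pics/s9.png

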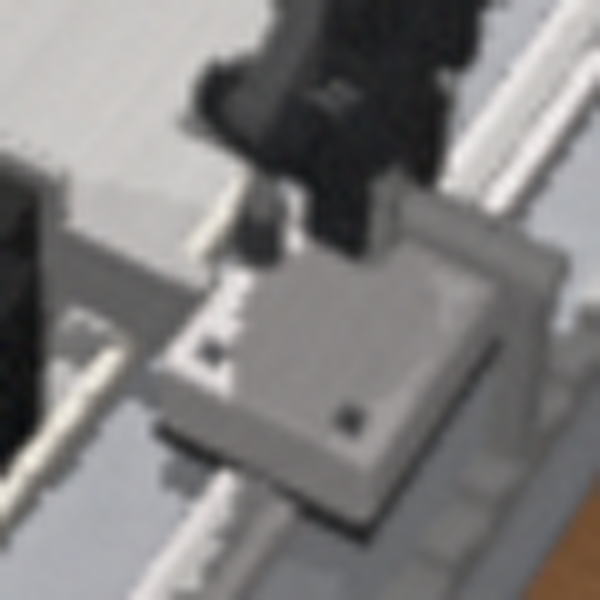

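View pics/w9.png

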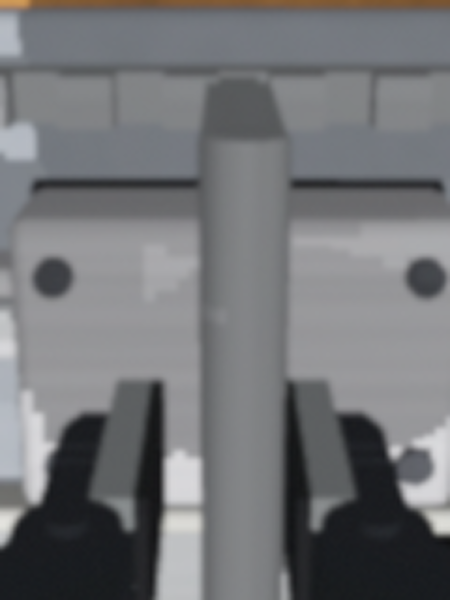

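Run:
```python
import cv2,numpy as np
for n,c in (('w1',197),('w2',210)):
    a=cv2.imread(f'pics/{n}.png',0).astype(float)
    col=a[:110,c-4:c+5].mean(1); print(n,col[28:84:2].round(0).tolist())
    for R in (100,150): print(R,np.abs(np.diff(a[R-3:R+4,c-35:c+36].mean(0))).round(0).astype(int).tolist())
    row=a[R-3:R+4].mean(0)
    print('screws',[int(np.argmin(a[120:150,x:x+60].min(0))+x) for x in (80,270)], 'row',np.argmin(a[115:155,c+60:c+110].min(1))+115)
```

```text
w1 [117.0, 107.0, 100.0, 109.0, 123.0, 119.0, 102.0, 91.0, 88.0, 88.0, 88.0, 88.0, 88.0, 88.0, 88.0, 88.0, 88.0, 88.0, 87.0, 87.0, 87.0, 89.0, 102.0, 121.0, 130.0, 130.0, 130.0, 130.0]
100 [0, 0, 0, 0, 0, 0, 0, 1, 0, 3, 4, 3, 0, 1, 3, 3, 3, 3, 3, 2, 3, 2, 2, 1, 1, 1, 1, 1, 1, 0, 1, 1, 1, 1, 0, 0, 0, 1, 1, 1, 0, 1, 1, 0, 1, 0, 0, 1, 1, 1, 2, 2, 2, 3, 4, 4, 3, 0, 1, 1, 0, 0, 0, 0, 0, 0, 0, 0, 0, 0]
150 [1, 0, 2, 2, 2, 1, 0, 1, 2, 7, 9, 13, 12, 7, 2, 1, 3, 3, 4, 2, 3, 2, 2, 2, 1, 1, 1, 1, 1, 1, 1, 1, 1, 0, 0, 0, 0, 1, 1, 1, 1, 0, 0, 0, 0, 1, 1, 1, 1, 2, 2, 2, 3, 3, 2, 6, 10, 8, 8, 2, 2, 0, 0, 0, 0, 0, 0, 0, 0, 0]
screws [101, 283] row 134
w2 [119.0, 111.0, 101.0, 106.0, 113.0, 100.0, 90.0, 89.0, 89.0, 89.0, 89.0, 89.0, 89.0, 89.0, 89.0, 89.0, 88.0, 87.0, 88.0, 94.0, 112.0, 127.0, 131.0, 130.0, 130.0, 130.0, 130.0, 130.0]
100 [0, 0, 0, 0, 0, 0, 0, 0, 0, 2, 3, 3, 2, 0, 2, 3, 3, 3, 3, 3, 3, 3, 2, 2, 1, 2, 1, 1, 1, 1, 1, 1, 1, 1, 0, 1, 0, 1, 0, 1, 1, 0, 0, 0, 0, 0, 1, 1, 1, 1, 2, 3, 4, 4, 4, 1, 0, 1, 0, 0, 0, 0, 0, 0, 0, 0, 1, 0, 0, 0]
150 [0, 0, 0, 0, 0, 0, 0, 0, 2, 4, 9, 11, 11, 6, 2, 3, 3, 3, 3, 3, 3, 3, 2, 1, 1, 1, 0, 0, 1, 1, 1, 1, 0, 0, 0, 0, 1, 1, 1, 0, 1, 0, 1, 0, 1, 0, 1, 1, 2, 2, 2, 3, 1, 3, 9, 10, 8, 3, 3, 0, 0, 0, 0, 0, 0, 0, 0, 0, 0, 0]
screws [110, 295] row 139
```

Compared with the on-land picture, the bar's end edge has moved up about 4 px (7 mm of drop predicts about 5) and it looks slightly narrower, while the block's screws kept their rows. So the catch has dropped. I'll unload the finger, open, and retreat upward.

carry_out(steps=[[[20,0,0.001,0,0],[22,0,0.002,0,0],[30,0,0.003,0,0],[45,0,0.003,0,0],[45,0,0.003,0,0]]])

```text
clock: 16.85
eef_pos: [474.7, 86.8, 256.5]
tcp_rot: [-3.14, 0.002, 3.134]
contact_force: [0.4, -0.1, 0.1]
opening: 0.453
```

```bash
python3 w.py 3
python3 - <<'E'
import cv2
a=cv2.imread('pics/w3.png',0).astype(float)
for c in (200,205,210): print(a[28:84:2,c-4:c+5].mean(1).round(0).tolist())
E
```

```text
16.85 [474.7  86.8 256.5] [ 0.4 -0.1  0.1] 0.45348513615343194
[118.0, 111.0, 100.0, 106.0, 112.0, 99.0, 89.0, 88.0, 88.0, 88.0, 88.0, 88.0, 88.0, 88.0, 88.0, 88.0, 87.0, 87.0, 87.0, 94.0, 112.0, 127.0, 130.0, 129.0, 129.0, 129.0, 129.0, 129.0]
[118.0, 111.0, 100.0, 106.0, 113.0, 103.0, 92.0, 89.0, 88.0, 88.0, 88.0, 88.0, 88.0, 88.0, 88.0, 88.0, 87.0, 86.0, 88.0, 93.0, 110.0, 124.0, 128.0, 127.0, 128.0, 128.0, 127.0, 127.0]
[118.0, 111.0, 99.0, 104.0, 116.0, 114.0, 103.0, 94.0, 90.0, 89.0, 89.0, 88.0, 88.0, 88.0, 88.0, 88.0, 87.0, 86.0, 88.0, 95.0, 112.0, 123.0, 125.0, 125.0, 125.0, 125.0, 125.0, 125.0]
```

View pics/w3.png

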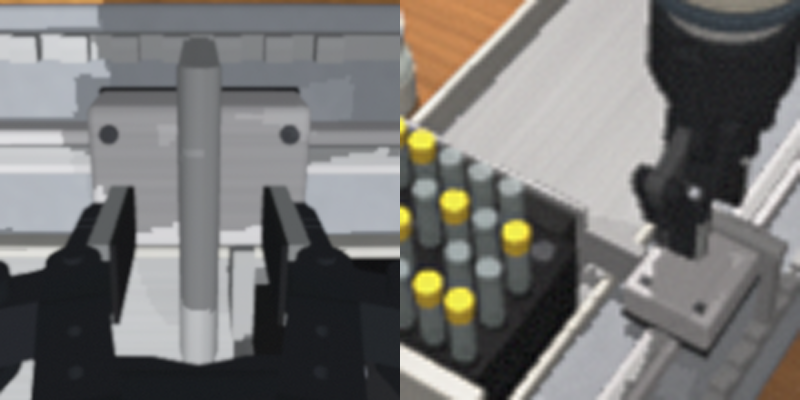

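The picture shows the bar free between the open fingers, with its end edge still at the dropped rows. I'll do one gentle feel test toward +y: if the catch is in a notch, it must stop within 2 mm.

carry_out(steps=[[[20,0,0,0,0],[20,0,0,0,0],[20,0,0.001,0,0],[20,0,0.002,0,0],[20,0,0.003,0,0],[20,0,0.003,0,0]]])

```text
clock: 17.55
eef_pos: [474.7, 89.9, 256.5]
tcp_rot: [-3.14, 0.002, 3.135]
contact_force: [1.0, -0.3, 0.3]
opening: 0.198
```

carry_out(steps=[[[20,0,0.0005,0,0],[20,0,0.001,0,0],[20,0,0.0015,0,0],[20,0,0.0015,0,0]]])

```text
clock: 17.95
eef_pos: [474.7, 91.4, 256.5]
tcp_rot: [-3.14, 0.002, 3.135]
contact_force: [0.4, -0.9, 0.5]
opening: 0.197
```

carry_out(steps=[[[20,0,0.0005,0,0],[20,0,0.001,0,0],[20,0,0.001,0,0]]])

```text
clock: 18.25
eef_pos: [474.7, 91.9, 256.5]
tcp_rot: [-3.139, 0.002, 3.135]
contact_force: [0.7, -6.9, 0.8]
opening: 0.2
```

It stopped dead after 2 mm of bar travel, before the pad could reach the racks, so the catch is in its notch. I'll back off, open and retreat.

carry_out(steps=[[[20,0,-0.001,0,0],[25,0,-0.002,0,0],[40,0,-0.003,0,0],[50,0,-0.003,0,0],[60,0,-0.003,0,0],[60,0,-0.003,0,0]]])

```text
clock: 18.85
eef_pos: [474.7, 89.0, 256.5]
tcp_rot: [-3.139, 0.002, 3.135]
contact_force: [-0.1, -0.4, 0.1]
opening: 0.604
```

carry_out(steps=[[[60,0,0,-0.01,0],[60,0,0,-0.03,0],[60,0,0,-0.06,0],[60,0,0,-0.09,0],[60,0,0,-0.11,0],[60,0,0,-0.12,0],[60,0,0,-0.12,0],[60,0,0,-0.12,0]]])

```text
clock: 19.65
eef_pos: [474.1, 89.3, 375.9]
tcp_rot: [-3.139, 0.001, 3.135]
contact_force: [0.4, -0.4, -0.1]
opening: 0.601
```

Run:
```python
from h import *
for i in range(4): grab_frame('side')
s=r.sense(); print(s['eef_pos'],s['contact_force'])
f=grab_frame('wrist'); g=grab_frame('side')
a=cv2.resize(f['image'][100:300,210:410,::-1],(400,400),interpolation=cv2.INTER_CUBIC)
b=cv2.resize(g['image'][180:300,215:395,::-1],(600,400),interpolation=cv2.INTER_CUBIC)[:,:400]
cv2.imwrite('pics/fin.png',np.hstack([a,b]))
```

```text
[474.15881381  89.2770248  375.40577615] [-7.47019721e-01  3.31337911e-01 -2.00553725e-04]
```

View pics/fin.png

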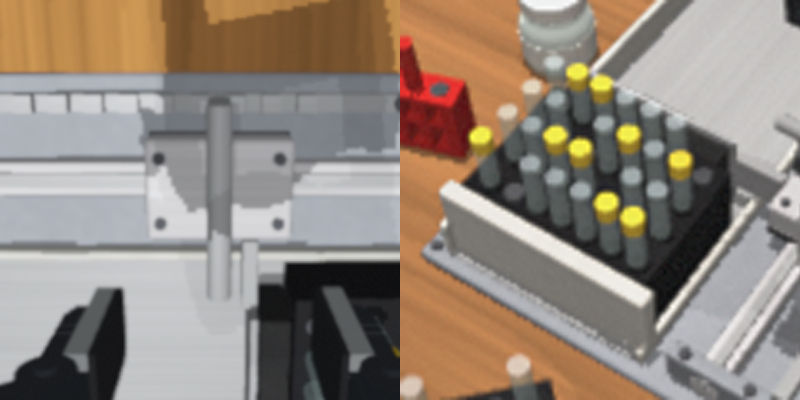

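The bar is down and free at left (218,200). The racks at right are closed up and upright against the stop, with the pad right behind rack4. Handing in.

```bash
python3 -c "
from h import *
print(workorder.sign_off())"
```

```text
the job is handed in; nothing more can be done
None
```

The job is handed in, with the four racks closed up against the end stop and the follower caught in a notch. It took about 20 s of the 51 s.

**What I did:**
- I gripped the release bar and lifted it 12 mm; the 9 N pull matched its springs.
- I slid the follower along the rail until the push force rose to about 10 N with the row on the stop.
- I lowered the bar onto a land and opened the fingers to let go.
- I then eased the follower back about 5 mm with one finger until the catch dropped in.
- The highest force read at the wrist while easing it against the catch was about 9 N.

**Last checks:**
- **Catch:** The wrist picture after it dropped showed the bar's end shifted about 4 px; a 7 mm drop predicts about 5 px. A gentle push towards the stop ended dead after about 2 mm, which is the play of the tooth in a notch.
- **Racks:** The final picture shows them upright, together and against the stop plate, with the pad just behind the last rack. I put that gap at a few millimetres from the follower's travel, not measured directly.
- **Robot:** The gripper stands about 120 mm above its easing height with no contact force. I saw no bystander moved, but I did not measure their positions.

None of the checks failed. Two are weaker than the rest: the bar's height in the picture is only good to a few millimetres, and how flush the racks are was judged by eye and by force.

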